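Turn the crispbread box round in its sleeve

ROBOT

A 7-joint arm with a two-finger parallel gripper is mounted at the origin on the work surface. World frame = base frame: x ahead of the robot, y to its left, z up, the work surface at z = 0. Lengths are in m, angles in rad, forces in N, time in s.
With the tool pointing down it reaches from about 0.4 to 0.875 m from the base axis. Payload 19.3 kg.
Tool frame: the origin (TCP) lies midway between the tips of the shut fingers; the grasp point (between the pads) lies 19 mm behind it; z points along the fingers, y is the line along which they close (so a half turn about z gives the same grasp; the last joint's range is limited). The gripper opens to 85 mm and grips with 20 to 120 N. Pads are 22 mm wide; open, the fingers measure 114 mm over their backs; the gripper's body (76 mm by 85 mm) begins 54 mm behind the grasp point. The pads swing forward as they close: fully open they stand 13 mm farther back than shut.
Start: joints at [-1.385, 0.521, -0.036, 1.599, 0.021, 1.021, -0.113], TCP at [0.158, 0.605, 0.231] pointing down, gripper open.
Joint ranges: [-2.91, 2.91], [-0.3, 2.13], [-1.5, 1.42], [0.17, 2.43], [-1.26, 4.41], [0.16, 1.93], [-2.52, 2.52]. Speed limits (rad/s): [1.89, 1.89, 2.39, 2.39, 3.01, 3.01, 3.01].

INTERFACE

Orientations are given as [roll, pitch, yaw] about the fixed x, y, z axes, in that order (R = Rz(yaw) Ry(pitch) Rx(roll)).
In Python, from workcell import bot gives the robot as it stands.
- The arm moves only by the shell command python3 nudge.py FILE [FORCE], which reads ROWS from the file FILE. ROWS is a JSON list of rows, 1 to 5 of them, each written [opening, [dx, dy, dz], [rx, ry, rz]]: the finger opening in m, then dx, dy, dz in fractions of the full range, 1 being 0.3 m, then a rotation vector rx, ry, rz in normalised numbers (1 is pi rad); each row is the pose to reach, as a shift and turn from the pose commanded when the command began, along the tool's axes at that moment; what a row does not reach only later rows make up. A row lasts 1/8 s, in which the tool goes at most 0.0625 m and 0.188 rad, less where a joint would pass 70% of its speed; a pose out of reach is approached as far as the arm can. The fingers move at their own pace and stop on an object; FORCE is the grip in N (left out, the last holds). Time passes only in rows, so rows that do not move let the fingers close. It prints the time, the measured TCP pose, the force, the opening and the grip force at its end. Shift and turn numbers lie between -1 and 1, and a call with a number outside is refused. Input that does not fit is refused with a message, and nothing moves.
- bot.observe(): the state, without advancing time (a new reading comes with each control period).
- bot.grab_frame(name): name is "side" or "top" or "wrist"; returns the picture (400x640x3 uint8, blue, green, red); there is no depth.
- bot.calibration(name): a dict with "vfov" (degrees; the focal length in pixels is half the picture's height over the tangent of half this angle, whatever the lens; pixels are square), "cx", "cy" (the principal point, pixels), "eye" and "attitude" of the camera in the world. Camera axes: x right, y down, z forward; pixel columns grow to the right and rows downward; lengths in m; the calibration is good to about 2 mm. A picture is of the moment at which its call begins: read the wrist's pose just before it. calibration takes no time and is no camera call; for the wrist camera it gives the pose at the moment of the call.
- bot.job_done(): hands the job in; it is judged then, once.
The state is a dict: "clock": time; "qpos": joint angles; "qd": joint speeds; "joint_efforts": joint torques, N m; "position": TCP position; "tool_rot": TCP orientation; "force": force on the tool from outside, world axes, zero at the start; "moment": the same for the moment, N m; "grip_width": finger opening in m; "finger_force": force on a finger pad.
Only numpy, scipy, OpenCV 4.12 (cv2) and the standard library are available. Lean on these libraries where they do the work, as an engineer would, in place of code of your own. Each camera call takes 0.05 s, during which the arm holds its last target. There are 200 camera calls.

TASK

One of the two crispbread boxes on the shelf was put into its plywood sleeve back to front: its cut-down front is at the sleeve's high back instead of over the crumb ledge. Slide that box up out of its sleeve, turn it half round, and slide it back down into the same sleeve, fully home, with its cut-down front on the crumb-ledge side; lower it gently rather than dropping it in. Leave the other crispbread box as it is.

Things in the scene. Friction and masses are not known exactly. Their poses are not given: they have to be found in the camera images.
- box: The crispbread box standing back to front: stiff white plastic, open top, 54 (x) by 76 mm (y), about 0.2 kg. Origin: centre of its underside. Back (-y) 95 mm high, 8 mm thick; front (+y) cut down to 60 mm; sides 95 mm high, 60 mm in front of y = +14 mm. A fixed square wooden grip post, 24 by 24 mm, faces square to x and y, rises in its middle to 150 mm: grip it from above.
- box_front (a point): Middle of the top edge of that box's cut-down front: 38 mm along the box's +y and 60 mm above its underside. At the start it is on the side away from the sleeve's crumb ledge. Brown slices fixed in the box reach 88 mm. Mug, butter tub and teaspoon lie 50 mm or more clear of the sleeves, none over 95 mm high.
- sleeve: That box's upright plywood sleeve, fixed. Origin: centre of its cavity, at shelf level. Cavity 64 (x) by 86 mm (y), floor 5 mm up, 5 mm play all round. Back (-y) and side rims 70 mm high, the top 10 mm flared outward as a lead-in (87 mm wide over the flares); front (+y) wall 35 mm high with a crumb ledge at its foot out to y = +100 mm. Right way round: box +y along sleeve +y.
- other_box: The other crispbread box, identical, standing the right way round in an identical fixed sleeve 0.2 m or more to one side (y) of the first. To be left alone. Origin: centre of its underside, +y its cut-down front.

How it is judged:
On the way:
1. the box has been slid up out of its sleeve (its underside above the rim) (z of box in the frame of sleeve above 0.07 m), for 0.1 s.
At the end, for the whole second after the job is handed in: The box stands at rest and upright (within 10 degrees) in its own sleeve, its middle within 15 mm of the sleeve's, its underside within 7 mm of the sleeve floor, and its cut-down front on the crumb-ledge side, in line within 15 degrees (horizontal distance between box and sleeve below 0.015 m and z of box in the frame of sleeve below 0.012 m and y of box_front in the frame of sleeve above 0.02 m and angle between the y axis of box and the y axis of sleeve, either way round below 0.26 rad and angle between box's own z axis and vertical below 0.17 rad and linear speed of box below 0.02 m/s); the robot touches nothing.
It fails at once if the other crispbread box is moved more than 20 mm (distance of other_box from where it was at the start of the episode above 0.02 m).
It fails at once if the box is dropped into the sleeve (faster than 0.7 m/s inside it) (horizontal distance between box and sleeve below 0.03 m and z of box in the frame of sleeve below 0.065 m and linear speed of box above 0.7 m/s).
It also fails if it takes over 45 s, if anything falls off the work surface, if the arm or the gripper's body presses on something with over 40 N, if the wrist force passes 120 N, or if a joint passes its speed limit or range.

## Working session

There is one attempt and no reset: what is moved stays moved. The work goes in short steps, Python scripts to look and compute and a shell command to move; the robot and the scene stay as the last step left them, time stands still between calls to the robot, and variables do not carry over. Pictures are saved under pics/ and viewed, at most 10 in all, crops included, and the job is handed in when it is done.

```bash
ls; mkdir -p pics; python3 - <<'E'
from workcell import bot
import cv2
for n in("side","top"):
    cv2.imwrite(f"pics/{n}0.png",bot.grab_frame(n)); print(n,bot.calibration(n))
print(bot.observe())
E
```

```text
nudge.py
pics
workcell.py
side {'vfov': 49.086571328913735, 'cx': 328.5154536739854, 'cy': 193.40933164966899, 'eye': array([0.21804455, 0.38542298, 0.72447613]), 'attitude': array([-2.44746122, -0.01704181, -2.49074374])}
top {'vfov': 53.2575220931779, 'cx': 322.8608539521202, 'cy': 203.94913045616974, 'eye': array([ 0.39112025, -0.02817776,  0.9401411 ]), 'attitude': array([-2.95273426e+00,  2.81565813e-03, -1.56037361e+00])}
{'clock': 0.1, 'qpos': array([-1.38519434,  0.52196214, -0.0363105 ,  1.59994728,  0.02119212,
        1.02108377, -0.11286591]), 'qd': array([ 0.00076457, -0.00137223,  0.00014371, -0.00287123,  0.00084834,
       -0.00159195,  0.00065769]), 'joint_efforts': array([ 3.62121027e-03, -9.28481913e+01,  1.98408991e+00, -3.70526612e+01,
        1.80822954e-02,  5.59565509e-03, -3.93121354e-06]), 'position': array([0.15810288, 0.6043646 , 0.23077998]), 'tool_rot': array([-3.14057934e+00,  7.21813329e-05,  2.88569494e+00]), 'force': array([0.1668595 , 0.35355725, 0.31797767]), 'moment': array([-0.03858135,  0.04983202, -0.02151455]), 'finger_force': 0.0, 'grip_width': 0.08520072458429877}
```

View pics/side0.png

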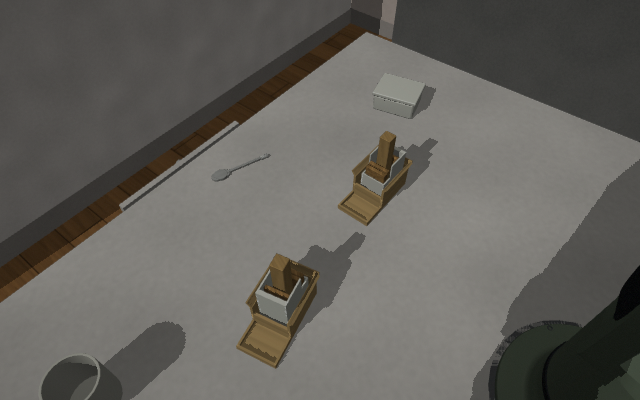

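View pics/top0.png

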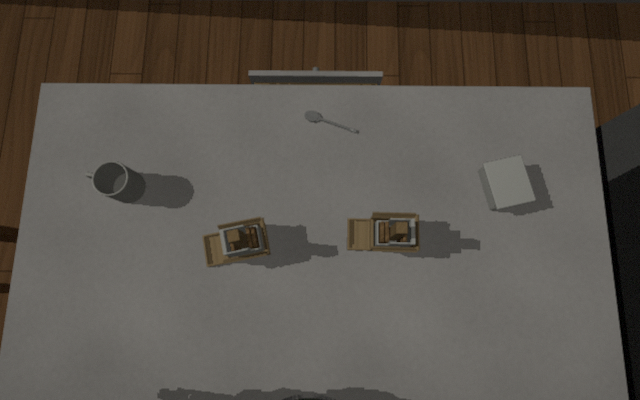

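```bash
python3 - <<'E'
import cv2,numpy as np
s=cv2.imread("pics/side0.png");t=cv2.imread("pics/top0.png")
f=lambda im,y,x:cv2.resize(im[y:y+130,x:x+130],(400,400),interpolation=cv2.INTER_CUBIC)
g=lambda im,y,x:cv2.resize(im[y:y+75,x:x+100],(400,300),interpolation=cv2.INTER_CUBIC)
a=np.hstack([f(s,245,220),f(s,110,315)]);cv2.imwrite("pics/c1.png",a)
cv2.imwrite("pics/c2.png",np.hstack([g(t,203,190),g(t,195,335)]))
E
```

```text
(no output)
```

View pics/c1.png

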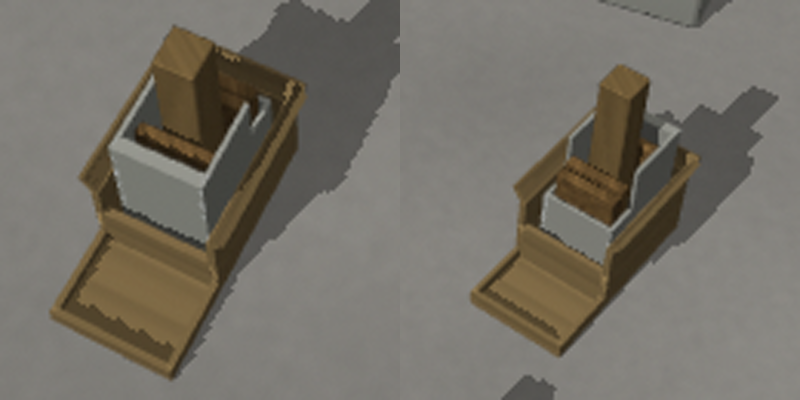

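View pics/c2.png

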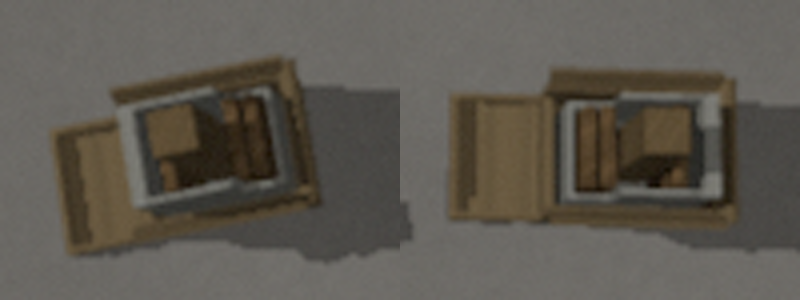

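```bash
cat > h.py <<'E'
from workcell import bot
import numpy as np
from scipy.spatial.transform import Rotation as R
def ray(n,u,v,z,c=None):
    c=c or bot.calibration(n); f=200/np.tan(np.radians(c['vfov']/2))
    d=R.from_euler('xyz',c['attitude']).apply([(u-c['cx'])/f,(v-c['cy'])/f,1]); e=np.array(c['eye'])
    return e+d*(z-e[2])/d[2]
E
python3 - <<'E'
from h import *
np.set_printoptions(precision=4,suppress=True)
t=lambda X,Y,z:ray('top',190+(X+.5)/4-.5,203+(Y+.5)/4-.5,z)[:2]
s=lambda X,Y,z:ray('side',220+(X+.5)/3.077-.5,245+(Y+.5)/3.077-.5,z)[:2]
def show(l,P):
    P=np.array(P);print(l,P.mean(0));
    for i in range(len(P)):
        d=P[(i+1)%len(P)]-P[i];print('  ',P[i],np.hypot(*d).round(4),np.degrees(np.arctan2(d[1],d[0])).round(1))
show('post top',[t(*p,.155) for p in[(146,110),(192,104),(199,150),(152,158)]])
show('post side',[s(*p,.155) for p in[(152,67),(172,27),(216,42),(192,80)]])
show('ledge outer/ back rim top',[t(52,130,.01),t(70,253,.01),t(320,205,.07),t(290,57,.07)])
show('side: ledge outer, back rim',[s(50,312,.01),s(172,378,.01),s(306,86,.07),])
show('box back top edge, topcam',[t(118,106,.1),t(136,208,.1)])
show('box back top edge, side',[s(108,143,.1),s(205,181,.1)])
print(bot.calibration('wrist'))
E
```

```text
post top [0.4765 0.1531]
   [0.4865 0.1666] 0.0229 -81.9
   [0.4897 0.144 ] 0.0232 -168.6
   [0.4669 0.1394] 0.0233 100.3
   [0.4628 0.1623] 0.0241 10.2
post side [0.4747 0.1541]
   [0.4816 0.1688] 0.0239 -71.9
   [0.489  0.1461] 0.0236 -163.3
   [0.4664 0.1393] 0.0235 101.4
   [0.4617 0.1623] 0.0209 18.0
ledge outer/ back rim top [0.4714 0.1747]
   [0.4918 0.257 ] 0.0726 -167.9
   [0.4208 0.2418] 0.1535 -80.5
   [0.446  0.0904] 0.0833 13.5
   [0.527  0.1098] 0.1513 103.5
side: ledge outer, back rim [0.4513 0.1983]
   [0.4909 0.2576] 0.0756 -169.4
   [0.4166 0.2438] 0.1531 -78.8
   [0.4463 0.0935] 0.1701 74.8
box back top edge, topcam [0.4683 0.1889]
   [0.4952 0.1952] 0.0551 -166.8
   [0.4415 0.1826] 0.0551 13.2
box back top edge, side [0.4687 0.187 ]
   [0.4949 0.1942] 0.0543 -164.7
   [0.4425 0.1798] 0.0543 15.3
{'vfov': 66.84893394851872, 'cx': 320.1722433320338, 'cy': 197.27522280255624, 'eye': array([0.0837, 0.6241, 0.3724]), 'attitude': array([2.839 , 0.0003, 1.3146])}
```

The left box (post near (233,236) in the top view) has its high back over the ledge, so that is the one to turn. The sleeve is at about (0.4755, 0.152) with a yaw of 12°. I'll approach with tool yaw 192° so joint 7 has room for the half turn.

The rows are not in the units I measure in: shifts go in shares of 0.3 m and turns go in shares of pi rad. I convert before sending: -0.22 m / 0.3 = -0.7333, -0.186 m / 0.3 = -0.62, -0.466 rad / 3.1416 = -0.1483.

```bash
echo '[[0.085,[-0.1833,-0.1533,0],[0,0,-0.0382]],[0.085,[-0.3667,-0.31,0],[0,0,-0.0764]],[0.085,[-0.55,-0.4667,0],[0,0,-0.1146]],[0.085,[-0.7333,-0.62,0],[0,0,-0.1483]],[0.085,[-0.7333,-0.62,0],[0,0,-0.1483]]]' > path.dat && python3 nudge.py path.dat 60; cat >> h.py <<'E'
def go(p,yaw):
    o=bot.observe();r=R.from_euler('xyz',o['tool_rot']);g=R.from_euler('xyz',[np.pi,0,np.radians(yaw)])
    print('pos',o['position'].round(4),'rot',o['tool_rot'].round(3),'d',r.inv().apply(np.array(p)-o['position']).round(4),'rv',(r.inv()*g).as_rotvec().round(3),'q',o['qpos'].round(2),'F',o['force'].round(1),'grip',round(o['grip_width'],4),round(o['finger_force'],1),'t',o['clock'])
E
python3 -c "
from h import *
go([.4755,.1530,.24],192)"
```

```text
clock: 0.72
position: [0.3255, 0.3663, 0.2313]
tool_rot: [-3.141, 0.0, -2.932]
force: [1.0, 0.7, 0.1]
grip_width: 0.0852
finger_force: 0.0
pos [0.3255 0.3663 0.2313] rot [-3.141  0.    -2.932] d [-0.1024 -0.2398 -0.0086] rv [-0.001  0.     0.   ] q [-0.89  0.31 -0.09  1.94  0.04  0.89  0.78] F [1.  0.7 0.1] grip 0.0852 0.0 t 0.725
```

To row units: -0.24 m / 0.3 = -0.8, -0.18 m / 0.3 = -0.6.

```bash
echo '[[0.085,[-0.0833,-0.2,0],[0,0,0]],[0.085,[-0.1667,-0.4,0],[0,0,0]],[0.085,[-0.25,-0.6,0],[0,0,0]],[0.085,[-0.3413,-0.8,0],[0,0,0]],[0.085,[-0.3413,-0.8,0],[0,0,0]]]' > path.dat && python3 nudge.py path.dat; python3 -c "
from h import *
import cv2
go([.4755,.1530,.118],192)
c=bot.calibration('wrist');cv2.imwrite('pics/w1.png',bot.grab_frame('wrist'));print(c)"
```

```text
clock: 1.35
position: [0.4759, 0.1519, 0.2311]
tool_rot: [-3.14, -0.0, -2.937]
force: [-0.5, 1.0, -0.0]
grip_width: 0.0848
finger_force: 0.0
pos [0.4759 0.1519 0.2311] rot [-3.14  -0.    -2.937] d [1.000e-04 1.300e-03 1.131e-01] rv [-0.001 -0.    -0.005] q [-0.45  0.32  0.03  1.93 -0.01  0.89  1.36] F [-0.5  1.  -0. ] grip 0.0848 0.0 t 1.35
{'vfov': 66.84893394851872, 'cx': 320.1722433320338, 'cy': 197.27522280255624, 'eye': array([0.40045782, 0.13685063, 0.37275211]), 'attitude': array([2.83872790e+00, 3.72947380e-04, 1.77517002e+00])}
```

View pics/w1.png

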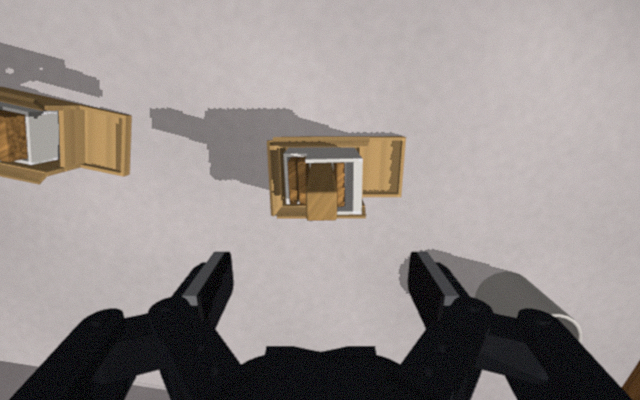

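The wrist view shows the post at about (307–337, 193–220), midway between the fingers and square to them. The gripper is aligned, so I'll check the post's centre numerically.

To row units: 0.113 m / 0.3 = 0.3767, 0.1 m / 0.3 = 0.3333.

```bash
python3 -c "
from h import *
for u,v in((307,193),(337,193),(337,220),(307,220),(321.5,206)): print(ray('wrist',u,v,.155).round(4))
for u,v in((268,139),(405,136)): print(ray('wrist',u,v,.07 if u<300 else .01).round(4))
"; echo '[[0.085,[0,0.0033,0.1833],[0,0,0]],[0.085,[0,0.0033,0.3333],[0,0,0]],[0.085,[0,0.0033,0.3767],[0,0,0]],[0.085,[0,0.0033,0.3767],[0,0,0]]]' > path.dat && python3 nudge.py path.dat
```

```text
[0.4655 0.1411 0.155 ]
[0.4609 0.1631 0.155 ]
[0.4821 0.1679 0.155 ]
[0.4868 0.1453 0.155 ]
[0.4733 0.1539 0.155 ]
[0.4443 0.0941 0.07  ]
[0.4165 0.2432 0.01  ]
clock: 1.9
position: [0.4737, 0.1573, 0.1185]
tool_rot: [-3.142, -0.001, -2.931]
force: [0.5, -0.4, 0.6]
grip_width: 0.0851
finger_force: 0.0
```

```bash
echo '[[0.085,[0,0,0],[0,0,0]],[0.085,[0,0,0],[0,0,0]]]' > path.dat && python3 nudge.py path.dat; python3 -c "
from h import *
for i in range(3): go([.4755,.1535,.118],192)"
```

```text
clock: 2.15
position: [0.4745, 0.157, 0.1195]
tool_rot: [3.141, 0.002, -2.931]
force: [1.0, -0.4, 0.7]
grip_width: 0.0851
finger_force: 0.0
pos [0.4745 0.157  0.1195] rot [ 3.141e+00  2.000e-03 -2.931e+00] d [-0.0002 -0.0036  0.0015] rv [0.    0.002 0.001] q [-0.45  0.49  0.01  2.03 -0.01  0.62  1.35] F [ 1.  -0.4  0.7] grip 0.0851 0.0 t 2.15
pos [0.4745 0.157  0.1195] rot [ 3.141e+00  2.000e-03 -2.931e+00] d [-0.0002 -0.0036  0.0015] rv [0.    0.002 0.001] q [-0.45  0.49  0.01  2.03 -0.01  0.62  1.35] F [ 1.  -0.4  0.7] grip 0.0851 0.0 t 2.15
pos [0.4745 0.157  0.1195] rot [ 3.141e+00  2.000e-03 -2.931e+00] d [-0.0002 -0.0036  0.0015] rv [0.    0.002 0.001] q [-0.45  0.49  0.01  2.03 -0.01  0.62  1.35] F [ 1.  -0.4  0.7] grip 0.0851 0.0 t 2.15
```

```bash
echo '[[0.085,[0,-0.012,0.0033],[0,0,0]],[0.085,[0,-0.012,0.0033],[0,0,0]]]' > path.dat && python3 nudge.py path.dat; echo '[[0.015,[0,0,0],[0,0,0]],[0.015,[0,0,0],[0,0,0]],[0.015,[0,0,0],[0,0,0]],[0.015,[0,0,0],[0,0,0]],[0.015,[0,0,0],[0,0,0]]]' > path.dat && python3 nudge.py path.dat 70; python3 -c "
from h import *
go([.4755,.1535,.118],192)"
```

```text
clock: 2.4
position: [0.4748, 0.1528, 0.1175]
tool_rot: [-3.142, 0.0, -2.932]
force: [0.2, 0.7, 0.8]
grip_width: 0.0852
finger_force: 0.0
clock: 3.02
position: [0.4747, 0.1531, 0.1173]
tool_rot: [-3.142, -0.0, -2.931]
force: [-0.4, -0.6, 1.3]
grip_width: 0.023
finger_force: 68.3
pos [0.4747 0.1531 0.1173] rot [-3.142 -0.    -2.931] d [-0.0009  0.0002 -0.0007] rv [-0.    -0.     0.001] q [-0.44  0.49  0.01  2.03 -0.01  0.62  1.36] F [-0.4 -0.6  1.3] grip 0.023 68.3 t 3.025
```

Gripped with almost no side force. Lifting in small steps, watching the force.

To row units: -0.065 m / 0.3 = -0.2167, -0.045 m / 0.3 = -0.15.

```bash
echo '[[0.015,[0,0,-0.0333],[0,0,0]],[0.015,[0,0,-0.0833],[0,0,0]],[0.015,[0,0,-0.15],[0,0,0]],[0.015,[0,0,-0.2167],[0,0,0]]]' > path.dat && python3 nudge.py path.dat; echo '[[0.015,[0,0,-0.1],[0,0,0]],[0.015,[0,0,-0.1833],[0,0,0]],[0.015,[0,0,-0.1833],[0,0,0]]]' > path.dat && python3 nudge.py path.dat;  python3 -c "
from h import *
go([.4755,.152,.24],102)"
```

```text
clock: 3.52
position: [0.4748, 0.1532, 0.184]
tool_rot: [3.141, 0.001, -2.931]
force: [0.0, 0.2, -0.9]
grip_width: 0.0236
finger_force: 68.4
clock: 3.9
position: [0.4754, 0.1534, 0.2396]
tool_rot: [3.141, 0.004, -2.932]
force: [0.2, -0.2, -2.6]
grip_width: 0.0228
finger_force: 68.7
pos [0.4754 0.1534 0.2396] rot [ 3.141  0.004 -2.932] d [ 0.0002 -0.0014 -0.0004] rv [0.004 0.002 1.571] q [-0.45  0.31  0.03  1.92 -0.01  0.91  1.36] F [ 0.2 -0.2 -2.6] grip 0.0228 68.7 t 3.9
```

To row units: 0.8 rad / 3.1416 = 0.2546.

```bash
A='';echo '[[0.015,[0,0,0],[0,0,0.0509]],[0.015,[0,0,0],[0,0,0.1019]],[0.015,[0,0,0],[0,0,0.1528]],[0.015,[0,0,0],[0,0,0.2037]],[0.015,[0,0,0],[0,0,0.2546]]]' > path.dat && python3 nudge.py path.dat; echo '[[0.015,[0,0,0],[0,0,0.0509]],[0.015,[0,0,0],[0,0,0.1019]],[0.015,[0,0,0],[0,0,0.1528]],[0.015,[0,0,0],[0,0,0.2037]],[0.015,[0,0,0],[0,0,0.2546]]]' > path.dat && python3 nudge.py path.dat; echo '[[0.015,[0,0,0],[0,0,0.0509]],[0.015,[0,0,0],[0,0,0.1019]],[0.015,[0,0,0],[0,0,0.1528]],[0.015,[0,0,0],[0,0,0.2037]],[0.015,[0,0,0],[0,0,0.2546]]]' > path.dat && python3 nudge.py path.dat; echo '[[0.015,[0,0,0],[0,0,0.0509]],[0.015,[0,0,0],[0,0,0.1019]],[0.015,[0,0,0],[0,0,0.1528]],[0.015,[0,0,0],[0,0,0.2037]],[0.015,[0,0,0],[0,0,0.2355]]]' > path.dat && python3 nudge.py path.dat; echo '[[0.015,[0,0,0],[0,0,0]],[0.015,[0,0,0],[0,0,0]]]' > path.dat && python3 nudge.py path.dat; python3 -c "
from h import *
import cv2
go([.4755,.152,.19],12)
cv2.imwrite('pics/t2.png',cv2.resize(bot.grab_frame('side')[130:380,180:430],(600,600),interpolation=cv2.INTER_CUBIC))
cv2.imwrite('pics/w2.png',bot.grab_frame('wrist'))"
```

```text
clock: 4.53
position: [0.4743, 0.153, 0.2369]
tool_rot: [-3.141, -0.0, 2.547]
force: [0.4, 1.1, -1.2]
grip_width: 0.0235
finger_force: 68.7
clock: 5.15
position: [0.4743, 0.153, 0.2369]
tool_rot: [-3.141, 0.0, 1.746]
force: [-0.0, -0.3, -2.4]
grip_width: 0.0232
finger_force: 68.7
clock: 5.78
position: [0.4743, 0.1531, 0.2369]
tool_rot: [-3.141, 0.001, 0.947]
force: [0.5, -0.5, -1.9]
grip_width: 0.0233
finger_force: 68.7
clock: 6.4
position: [0.4743, 0.1531, 0.2369]
tool_rot: [3.141, 0.001, 0.208]
force: [-0.1, 0.4, -1.7]
grip_width: 0.0233
finger_force: 68.6
clock: 6.65
position: [0.4745, 0.1531, 0.2371]
tool_rot: [3.142, 0.0, 0.214]
force: [-0.3, -0.7, -1.7]
grip_width: 0.0233
finger_force: 68.5
pos [0.4745 0.1531 0.2371] rot [3.142 0.    0.214] d [0.0008 0.0013 0.0471] rv [0.    0.    0.005] q [-0.99  0.4   0.74  1.95 -0.33  0.92 -1.44] F [-0.3 -0.7 -1.7] grip 0.0233 68.5 t 6.65
```

View pics/t2.png

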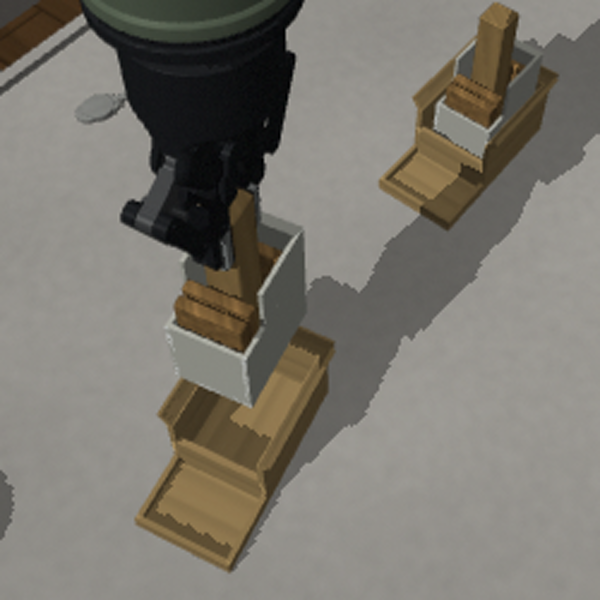

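View pics/w2.png

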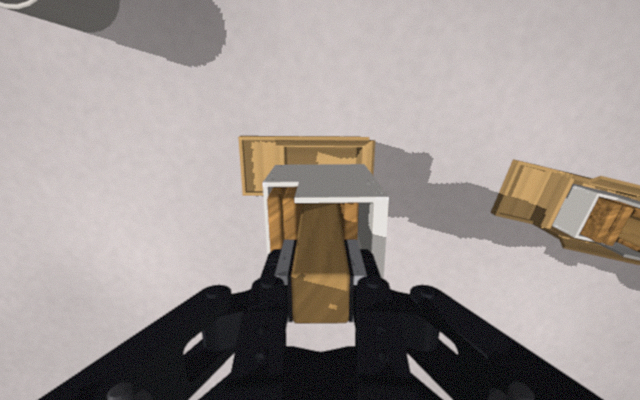

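The cut-down front now faces the ledge. I'll refine the sleeve pose from its far-side corners, (239,137) and (373,137).

```bash
python3 -c "
from h import *
L=ray('wrist',239,137,.01)[:2];B=ray('wrist',373.5,137,.07)[:2];print(L,B)
l=(L+[.4165,.2432])/2;b=(B+[.4443,.0941])/2
y=(l-b)/np.hypot(*(l-b));print(l,b,np.hypot(*(l-b)),np.degrees(np.arctan2(-y[0],y[1])),l-.1*y)
d=L-[.4165,.2432];print(np.hypot(*d),np.degrees(np.arctan2(d[1],d[0])))
d=B-[.4443,.0941];print(np.hypot(*d),np.degrees(np.arctan2(d[1],d[0])))"
```

```text
[0.48912741 0.25678665] [0.5273691  0.11041396]
[0.45281371 0.24999332] [0.48583455 0.10225698] 0.15138164642952903 12.599207787564305 [0.47462668 0.15240135]
0.07388733540501802 10.596032768630659
0.08465589129722476 11.11092668330251
```

To row units: 0.055 m / 0.3 = 0.1833, 0.001 m / 0.3 = 0.0033.

```bash
echo '[[0.015,[0.0017,0.0033,0.05],[0,0,0]],[0.015,[0.0017,0.0033,0.1],[0,0,0]],[0.015,[0.0017,0.0033,0.15],[0,0,0]],[0.015,[0.0017,0.0033,0.1833],[0,0,0]],[0.015,[0.0017,0.0033,0.1833],[0,0,0]]]' > path.dat && python3 nudge.py path.dat; python3 -c "
from h import *
go([.475,.1522,.117],12)"; echo '[[0.015,[0,0,0.0233],[0,0,0]],[0.015,[0,0,0.0467],[0,0,0]],[0.015,[0,0,0.07],[0,0,0]],[0.015,[0,0,0.0933],[0,0,0]],[0.015,[0,0,0.0933],[0,0,0]]]' > path.dat && python3 nudge.py path.dat; python3 -c "
from h import *
go([.475,.1522,.117],12)"
```

```text
clock: 7.38
position: [0.4751, 0.152, 0.1815]
tool_rot: [3.141, 0.001, 0.212]
force: [0.9, -0.5, -1.6]
grip_width: 0.0235
finger_force: 68.6
pos [0.4751 0.152  0.1815] rot [3.141e+00 1.000e-03 2.120e-01] d [ 0.     -0.0003  0.0645] rv [0.001 0.001 0.002] q [-0.93  0.48  0.68  2.   -0.41  0.8  -1.38] F [ 0.9 -0.5 -1.6] grip 0.0235 68.6 t 7.375
clock: 8.0
position: [0.4752, 0.1521, 0.1538]
tool_rot: [3.141, 0.001, 0.212]
force: [-0.3, -0.1, -2.4]
grip_width: 0.0234
finger_force: 68.6
pos [0.4752 0.1521 0.1538] rot [3.141e+00 1.000e-03 2.120e-01] d [-0.0001 -0.0002  0.0368] rv [0.    0.001 0.002] q [-0.9   0.52  0.64  2.02 -0.45  0.74 -1.34] F [-0.3 -0.1 -2.4] grip 0.0234 68.6 t 8.0
```

No contact. Continuing down.

To row units: 0.031 m / 0.3 = 0.1033, 0.024 m / 0.3 = 0.08.

```bash
echo '[[0.015,[0,0,0.0267],[0,0,0]],[0.015,[0,0,0.0533],[0,0,0]],[0.015,[0,0,0.08],[0,0,0]],[0.015,[0,0,0.1033],[0,0,0]],[0.015,[0,0,0.1033],[0,0,0]]]' > path.dat && python3 nudge.py path.dat; echo '[[0.015,[0,0,0.0067],[0,0,0]],[0.015,[0,0,0.0133],[0,0,0]],[0.015,[0,0,0.0167],[0,0,0]],[0.015,[0,0,0.0167],[0,0,0]]]' > path.dat && python3 nudge.py path.dat; python3 -c "
from h import *
go([.475,.1522,.117],12)"
```

```text
clock: 8.62
position: [0.4752, 0.1521, 0.1228]
tool_rot: [3.141, 0.001, 0.212]
force: [-0.3, 0.8, -1.2]
grip_width: 0.0232
finger_force: 68.6
clock: 9.12
position: [0.4754, 0.1523, 0.1183]
tool_rot: [3.142, 0.0, 0.212]
force: [-0.4, -0.3, -1.8]
grip_width: 0.0232
finger_force: 68.6
pos [0.4754 0.1523 0.1183] rot [3.142 0.    0.212] d [-0.0004 -0.      0.0013] rv [0.    0.    0.002] q [-0.86  0.57  0.58  2.05 -0.5   0.67 -1.3 ] F [-0.4 -0.3 -1.8] grip 0.0232 68.6 t 9.125
```

To row units: 0.0015 m / 0.3 = 0.005, 0.001 m / 0.3 = 0.0033.

```bash
echo '[[0.015,[0,0,0.0033],[0,0,0]],[0.015,[0,0,0.005],[0,0,0]],[0.015,[0,0,0.005],[0,0,0]]]' > path.dat && python3 nudge.py path.dat; python3 -c "
from h import *
go([.475,.1522,.117],12)"
```

```text
clock: 9.5
position: [0.4756, 0.1524, 0.1173]
tool_rot: [-3.141, -0.001, 0.212]
force: [-2.9, 0.9, 13.0]
grip_width: 0.0232
finger_force: 70.3
pos [0.4756 0.1524 0.1173] rot [-3.141e+00 -1.000e-03  2.120e-01] d [-0.0006  0.0001  0.0003] rv [-0.001 -0.     0.002] q [-0.85  0.57  0.58  2.05 -0.51  0.66 -1.3 ] F [-2.9  0.9 13. ] grip 0.0232 70.3 t 9.5
```

Floor contact: +13 N at the original grasp height. Releasing and going up.

To row units: -0.12 m / 0.3 = -0.4, -0.09 m / 0.3 = -0.3.

```bash
echo '[[0.03,[0,0,0],[0,0,0]],[0.05,[0,0,0],[0,0,0]],[0.085,[0,0,0],[0,0,0]],[0.085,[0,0,0],[0,0,0]],[0.085,[0,0,0],[0,0,0]]]' > path.dat && python3 nudge.py path.dat;echo '[[0.085,[0,0,-0.0667],[0,0,0]],[0.085,[0,0,-0.2333],[0,0,0]],[0.085,[0,0,-0.4],[0,0,0]],[0.085,[0,0,-0.4],[0,0,0]]]' > path.dat && python3 nudge.py path.dat; echo '[[0.085,[0,0,-0.1667],[0,0,0]],[0.085,[0,0,-0.3],[0,0,0]],[0.085,[0,0,-0.3],[0,0,0]]]' > path.dat && python3 nudge.py path.dat;python3 -c "
from h import *
import cv2
go([.4755,.152,.19],12)
a=cv2.resize(bot.grab_frame('side')[245:375,220:350],(400,400),interpolation=cv2.INTER_CUBIC)
b=cv2.resize(bot.grab_frame('wrist')[100:300,200:400],(400,400),interpolation=cv2.INTER_CUBIC)
cv2.imwrite('pics/f.png',np.hstack([a,b]))"
```

```text
clock: 10.12
position: [0.4754, 0.1523, 0.1168]
tool_rot: [3.142, 0.0, 0.212]
force: [-0.5, -0.3, -1.0]
grip_width: 0.0848
finger_force: 0.0
clock: 10.62
position: [0.4767, 0.1527, 0.2396]
tool_rot: [-3.14, -0.005, 0.212]
force: [-0.2, -0.1, -0.3]
grip_width: 0.0852
finger_force: 0.0
clock: 11.0
position: [0.4761, 0.1526, 0.3284]
tool_rot: [-3.14, -0.003, 0.212]
force: [0.2, 0.3, -0.6]
grip_width: 0.0847
finger_force: 0.0
pos [0.4761 0.1526 0.3284] rot [-3.14e+00 -3.00e-03  2.12e-01] d [-0.0011  0.0007  0.1384] rv [-0.001 -0.003  0.003] q [-1.07  0.29  0.82  1.82 -0.23  1.13 -1.53] F [ 0.2  0.3 -0.6] grip 0.0847 0.0 t 11.0
```

View pics/f.png

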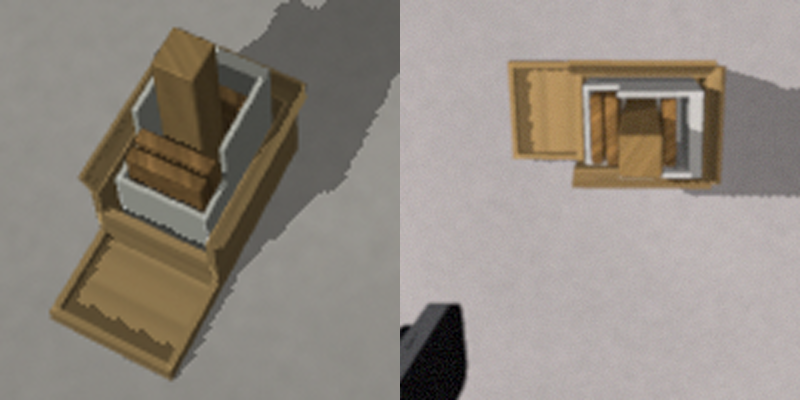

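The box sits upright and fully home, its low front at the ledge. In the side crop its post top is at the same height as before, about (185,54). The gripper is clear.

```bash
python3 -c "
from workcell import bot
print(bot.job_done())"
```

```text
the job is handed in; nothing more can be done
None
```

The back-to-front box was lifted out, turned half round and lowered gently back into its sleeve. It is fully home with its cut-down front over the crumb ledge, I never touched the other box, and the job was handed in at about 11 s; no verdict was printed.

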